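# Lock the bench mixer's lid and preset its speed

### The job

Get the bench mixer ready to run. First turn the lock collar on the round mixer clockwise by its upright lever until the lever lines up with the locked mark (the arrowhead, not the round dot), then turn the dial of the square speed controller until its pointer lines up with the steel marker tab on its scale. Leave the marker tab and the things standing around where they are.

Things in the scene. Friction and masses are not known exactly. Their poses are not given: they have to be found in the camera images.
- mixer: Fixed round white bench mixer: housing 236 mm across at its top flange, flange top 78 mm above the table, a flat aluminium lid 126 mm across in the middle (top at 106 mm). Origin: centre of its underside, on the vertical axis of the lock collar; z up. A dark round dot 10 mm across on the flange (on the +x axis) marks open.
- collar (a joint): Angle of the lock collar (rad): a knurled steel ring 160 mm across around the lid, top 100 mm above the table, captive on the mixer's vertical axis. 0: lever at the dot (open); grows clockwise seen from above; 1.4: lever at the arrowhead (locked); end stop at 1.8. It stays where it is left (friction about 0.2 N m).
- lever (a point): On the axis of the collar's lever, a black upright round post 18 mm in diameter and 48 mm tall (from 102 to 150 mm above the table) on a steel lug 30 mm wide with its top at 102 mm, 83 mm from the collar's axis. The point is 132 mm above the table, 18 mm below the post's top: a good place for the TCP when gripping from above. Turns with the collar.
- lock_mark (a point): Where lever comes when the collar is locked: above the arrowhead's bearing, 83 mm from the collar's axis, 132 mm above the table (fixed to the mixer). The arrowhead is a dark V 20 mm long on the flange, its tip pointing inwards at the collar, 1.4 rad clockwise from the round dot seen from above.
- controller: Fixed square grey speed controller, a box 150 x 150 x 80 mm with a large dial in the middle of its top, ticks around the dial. Origin: centre of its underside, on the dial's vertical axis; z up.
- dial (a joint): Angle of the dial (rad), 0 to 3.0, grows clockwise seen from above; stays where it is left (friction about 0.05 N m). At 0 the pointer is 2.2 rad anticlockwise of the controller's +x axis.
- dial_grip (a point): On the dial's axis, 112 mm above the table, 11 mm below the top of the dial's grip: a black upright bar 62 mm long, 14 mm wide, 38 mm tall (top at 123 mm) on a round skirt 86 mm across, 87 mm high. The point's x axis runs along the bar to the pointer end. Turns with the dial.
- pointer (a point): Tip of the dial's white pointer line, at the end of the grip bar, 47 mm from the dial's axis, 89 mm above the table. Turns with the dial.
- marker_line (a point): Where the pointer's tip has to come: on the bearing of the steel marker tab, 47 mm from the dial's axis, 89 mm above the table. The tab itself is a small steel block 16 x 11 x 10 mm, 58 to 74 mm from the dial's axis, top 90 mm above the table; it can be pushed round the scale but must stay where it is.
- bottle: Bystander: loose closed clear bottle 72 mm across, 150 mm tall, origin at the centre of its underside.
- scale: Bystander: loose flat dark pocket scale 110 x 70 x 21 mm, origin at the centre of its underside.
- jar: Bystander: loose glass jar with a screw lid, 96 mm across, 120 mm tall, origin at the centre of its underside.
- cup: Bystander: loose plastic cup 76 mm across, 85 mm tall, origin at the centre of its underside.
Mind the look-alikes: they are no part of the job. Leave any blue or purple look-alike of the mixer alone.

How it is judged:
By the outcome, as a careful person would: the job done as asked, in the order asked, and still so for the second after the job is handed in, with the robot touching nothing.
It also fails if it takes over 64 s, if anything falls off the work surface, if the arm or the gripper's body presses on something with over 40 N, if the wrist force passes 120 N, or if a joint passes its speed limit or range.

### The arm

A 6-joint arm with a two-finger parallel gripper is mounted at the origin on the work surface. World frame = base frame: x ahead of the robot, y to its left, z up, the work surface at z = 0. Lengths are in mm, angles in rad, forces in N, time in s.
With the tool pointing down it reaches from about 350 to 875 mm from the base axis. Payload 4.2 kg.
Tool frame: the origin (TCP) lies between the finger pads, 19 mm behind the fingertips; this is the grasp point; z points along the fingers, y is the line along which they close (so a half turn about z gives the same grasp; the last joint's range is limited). The gripper opens to 85 mm and grips with 20 to 120 N. Pads are 22 mm wide; open, the fingers measure 114 mm over their backs; the gripper's body (76 mm by 85 mm) begins 54 mm behind the grasp point. The pads swing forward as they close: fully open they stand 13 mm farther back than shut.
Start: joints at [1.49, 0.385, 0.008, 0, -1.194, -0.259], TCP at [208.279, 589.253, 250.012] pointing down, gripper open.
Joint ranges: [-3.14, 3.14], [-1.21, 2.06], [-1.07, 1.41], [-3.16, 2.05], [-2.99, -0.16], [-3.1, 3.1]. Speed limits (rad/s): [2.79, 2.79, 3.14, 3.14, 3.14, 3.14].

### API

Orientations are given as a unit quaternion [x, y, z, w].
In Python, from bench import arm gives the robot as it stands. The module is installed in compiled form; this text tells all that it offers.
- The arm moves only by the tool move_arm, never from a script. Its arguments are lists of equal length, an entry for each row: "fingers": the finger opening in mm, from 0 to 85.4; "travel": the shift along the tool's x, y, z in mm, a list of three; "dr": the turn, a rotation vector about the tool's x, y, z in rad, a list of three. A call has 1 to 10 rows; each row is the pose to reach, as a shift and turn from the pose commanded when the call began, along the tool's axes at that moment; what a row does not reach only later rows make up. A row lasts 1/10 s, in which the tool goes at most 50 mm and 8.59 degrees, less where a joint would pass 70% of its speed; a pose out of reach is approached as far as the arm can. A call with a gripper value outside its range is refused whole. The fingers move at their own pace and stop on an object; the grip force is fixed at half the most. Time passes only in rows, so rows that repeat a pose let the fingers close. It gives the time, the measured TCP pose, the force, the opening and the grip force at its end, in the units of the state.
- arm.read_state(): the state, without advancing time (a new reading comes with each control period).
- arm.get_image(name): name is "side" or "top"; returns the picture (400x640x3 uint8, red, green, blue); there is no depth.
- arm.camera_model(name): a dict with "intrinsics" (3x3 intrinsics, pixels), "pose" (4x4, takes a point from camera to world coordinates). Camera axes: x right, y up, looking along -z (the intrinsics and any distortion apply to the point x, -y, -z); pixel columns grow to the right and rows downward; lengths in mm; the calibration is good to about 2 mm. A picture is of the moment at which its call begins. camera_model takes no time and is no camera call.
- arm.job_done(): hands the job in; it is judged then, once.
The state is a dict: "clock": time; "joints": joint angles; "joint_vel": joint speeds; "joint_efforts": joint torques, N m; "position": TCP position; "ee_rot": TCP orientation; "contact_force": force on the tool from outside, world axes, zero at the start; "wrist_torque": the same for the moment, N m; "gripper_width": finger opening in mm; "grasp_force": force on a finger pad.
Only numpy, scipy, OpenCV 4.12 (cv2) and the standard library are available. Lean on these libraries where they do the work, as an engineer would, in place of code of your own. Each camera call takes 0.05 s, during which the arm holds its last target. There are 200 camera calls.

## Working session

There is one attempt and no reset: what is moved stays moved. The work goes in short steps, Python scripts to look and compute and a tool call to move; the robot and the scene stay as the last step left them, time stands still between calls to the robot, and variables do not carry over. Pictures are saved under pics/ and viewed, at most 10 in all, crops included, and the job is handed in when it is done.

Besides the shell and the picture viewer there is one more tool, called after ">>>" by a JSON object that holds its "method" and its "body", one argument or row to a line. move_arm: Moves the arm, as the interface text tells. Its arguments: {"type":"object","properties":{"fingers":{"type":"array","items":{"type":"number"}},"travel":{"type":"array","items":{"type":"array","items":{"type":"number"}}},"dr":{"type":"array","items":{"type":"array","items":{"type":"number"}}}},"required":["fingers","travel","dr"]}

```bash
mkdir -p pics; cat > h.py <<'E'
import numpy as np, cv2
from bench import arm
def cam(n):
    m=arm.camera_model(n); return np.array(m["intrinsics"]),np.array(m["pose"]),m
def ray(n,u,v,z):
    K,P,_=cam(n); d=np.linalg.inv(K)@[u,v,1]; d=P[:3,:3]@(d*[1,-1,-1]); o=P[:3,3]
    return o+d*(z-o[2])/d[2]
def proj(n,p):
    K,P,_=cam(n); c=P[:3,:3].T@(np.array(p)-P[:3,3]); q=K@(c*[1,-1,-1]); return q[:2]/q[2]
E
python3 - <<'E'
from h import *
for n in("top","side"):
    cv2.imwrite(f"pics/{n}0.png",arm.get_image(n)[:,:,::-1]); print(cam(n)[2])
s=arm.read_state();print(s["position"],s["ee_rot"],s["clock"])
E
```

```text
{'intrinsics': array([[411.59056231,   0.        , 312.32117489],
       [  0.        , 411.59056231, 206.43109125],
       [  0.        ,   0.        ,   1.        ]]), 'pose': array([[ 5.13101291e-03,  9.96783060e-01, -7.99825179e-02,
         4.02841486e+02],
       [-9.99983318e-01,  4.90238926e-03, -3.05452684e-03,
        -2.43139827e+00],
       [-2.65259517e-03,  7.99968565e-02,  9.96791586e-01,
         1.47705331e+03],
       [ 0.00000000e+00,  0.00000000e+00,  0.00000000e+00,
         1.00000000e+00]])}
{'intrinsics': array([[496.71946012,   0.        , 323.29629676],
       [  0.        , 496.71946012, 197.1186927 ],
       [  0.        ,   0.        ,   1.        ]]), 'pose': array([[ 7.72838656e-01,  4.66942318e-01, -4.29750256e-01,
        -1.31549540e+02],
       [-6.34400569e-01,  5.85560687e-01, -5.04633134e-01,
        -7.08645102e+02],
       [ 1.60102896e-02,  6.62633800e-01,  7.48772407e-01,
         1.20368495e+03],
       [ 0.00000000e+00,  0.00000000e+00,  0.00000000e+00,
         1.00000000e+00]])}
[208.14364418 588.80944354 249.01545695] [ 9.85588943e-01 -1.69155155e-01 -1.17237827e-04  9.77032038e-04] 0.1
```

View pics/top0.png

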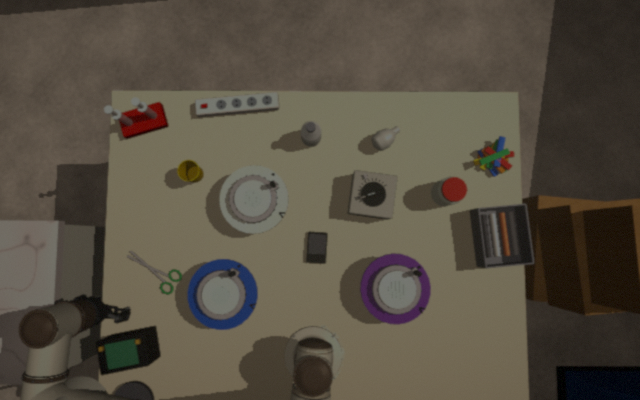

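View pics/side0.png

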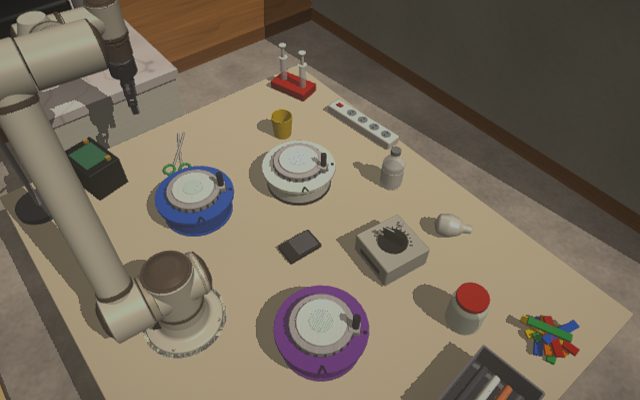

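Top view: the mixer candidates are white (254,200), blue (222,294) and purple (396,289). The only square controller is at (373,195). The task describes a white mixer, so I choose (254,200). Its lever is near (272,184), a dot near (274,176) and the arrow near (281,213). I'll check that in one close crop.

```bash
python3 - <<'E'
from h import *
t=cv2.imread("pics/top0.png");s=cv2.imread("pics/side0.png")
r=lambda i,u,v,w,h:cv2.convertScaleAbs(cv2.resize(i[v:v+h,u:u+w],(400,300),interpolation=cv2.INTER_CUBIC),alpha=1.3,beta=15)
cv2.imwrite("pics/c0.png",np.vstack([np.hstack([r(t,205,158,100,75),r(t,333,164,80,60)]),np.hstack([r(s,248,132,100,75),r(s,348,208,88,66)])]))
# white mixer flange fit in top
hsv=cv2.cvtColor(t,cv2.COLOR_BGR2HSV)
for n,u,v in(("top",254,200),):
    print(ray(n,u,v,78))
print(ray("top",374,193,80),ray("side",393,240,87))
E
```

```text
[536.15844304 201.17192104  78.        ]
[ 561.9603937  -208.40891411   80.        ] [ 560.20855637 -201.44160295   87.        ]
```

View pics/c0.png

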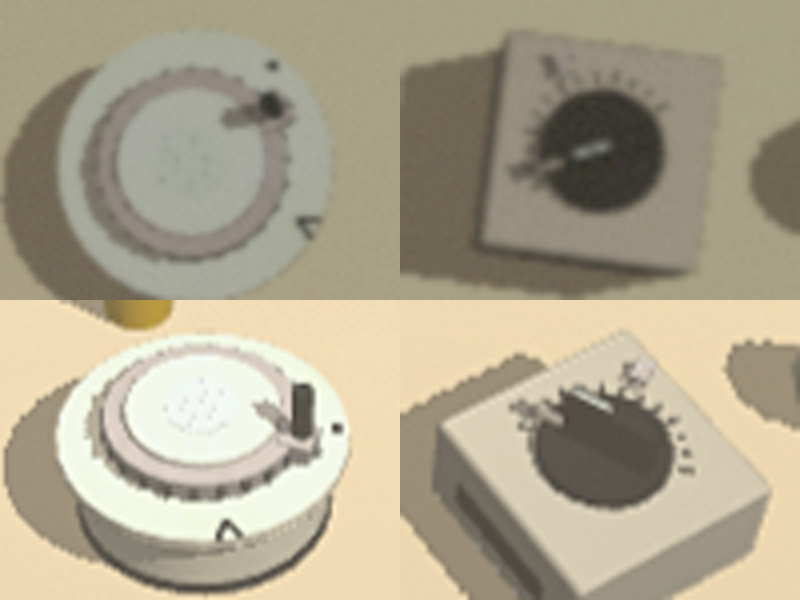

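The crop confirms the white mixer. In full top-image pixels, the dot is at (273.2,174.5), the arrowhead at (282,214.8), the lever top at (272,183.8) and the flange centre at about (254,199.3). On the controller the dial centre is about (373.6,194). A bright tab shows at the upper left, plus a dark patch on the left that may be the bar's shadow, so I need a sharper look.

```bash
python3 - <<'E'
from h import *
t=np.mean([arm.get_image("top") for _ in range(5)],0)[:,:,::-1];s=np.mean([arm.get_image("side") for _ in range(5)],0)[:,:,::-1]
np.save("t.npy",t);np.save("s.npy",s)
def r(i,u,v,w,h):
    c=cv2.resize(i[v:v+h,u:u+w].astype(np.float32),(400,400),interpolation=cv2.INTER_LINEAR)
    return np.clip((c-c.min())*255/(np.percentile(c,99.5)-c.min()),0,255)
cv2.imwrite("pics/c1.png",np.hstack([r(t,349,168,50,50),r(s,362,208,64,64)]))
# mixer flange fit in top, mask light & low saturation
t8=t.astype(np.uint8)
b=t[:,:,0]; 
hsv=cv2.cvtColor(t8,cv2.COLOR_BGR2HSV)
for uv in((215,200),(230,180),(210,150),(254,200)): print(uv,hsv[uv[1],uv[0]])
m=((hsv[:,:,1]<45)&(hsv[:,:,2]>95)).astype(np.uint8)
roi=np.zeros_like(m);roi[155:245,205:305]=1
c=max(cv2.findContours(m*roi,0,1)[0],key=cv2.contourArea)
e=cv2.fitEllipse(cv2.convexHull(c));print("flange",e, ray("top",*e[0],78))
# in px predicted
def blob(img,u0,u1,v0,v1,thr):
    g=img[v0:v1,u0:u1].mean(2); w=np.clip(thr-g,0,None); y,x=np.mgrid[v0:v1,u0:u1]
    return (w*x).sum()/w.sum(),(w*y).sum()/w.sum()
for nm,a in(("dot",(269,278,171,178)),("arrow",(277,287,209,219)),("lever",(267,277,179,188))):
    g=t[a[2]:a[3],a[0]:a[1]].mean(2); p=blob(t,*a,np.median(g)*.8); print(nm,p,ray("top",*p,150 if nm=="lever" else 78))
# controller: box top corners
m=(hsv[:,:,1]<70)
E
```

```text
(215, 200) [20 71 75]
(230, 180) [ 35  26 120]
(210, 150) [ 24  59 117]
(254, 200) [ 42  22 118]
flange ((253.5413818359375, 198.8751678466797), (68.11756134033203, 69.31127166748047), 64.14196014404297) [540.01062068 202.8029058   78.        ]
dot (np.float64(272.70943023112096), np.float64(173.9252255592634)) [626.37340451 138.40487787  78.        ]
arrow (np.float64(281.0659769008662), np.float64(213.5283445620789)) [490.3268628  108.18735566  78.        ]
lever (np.float64(272.20058430076114), np.float64(184.03944030137617)) [581.68024103 132.38513009 150.        ][ WARN:0@5.317] global loadsave.cpp:1063 imwrite_ Unsupported depth image for selected encoder is fallbacked to CV_8U.
```

View pics/c1.png

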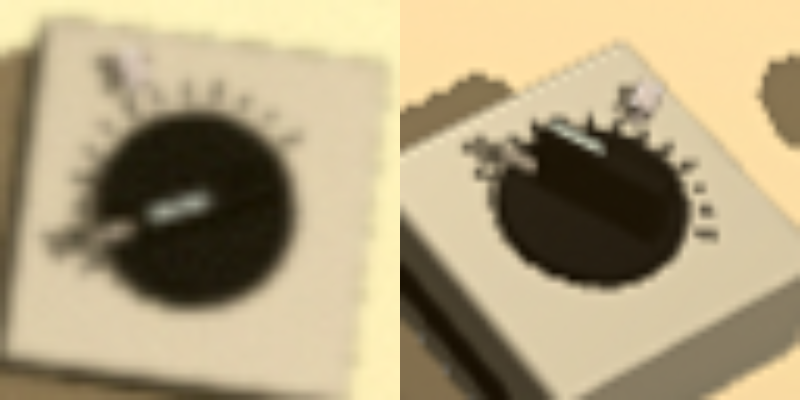

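The top-view crop (8x, from (349,168)) shows the dial centre at about (195,208). The white pointer line runs along the bar from the centre towards (148,217), so it points left. The bright steel tab is at (130,72), about 65 mm from the axis, and the patch at (60,240) is the bar's shadow. The lever is at about (582,132), bearing −59.4°, and the lock bearing is about −117.4°, leaving about 58° clockwise. I'll move above the lever now.

>>> {"method": "move_arm", "body": {
  "fingers": [60,60,60,60,60,60,60,60,60,60],
  "travel": [
    [20,12,0],
    [55,33,5],
    [95,58,10],
    [135,82,15],
    [175,106,20],
    [215,131,20],
    [255,155,20],
    [295,179,20],
    [335,203,20],
    [375,228,20]
  ],
  "dr": [
    [0,0,0.07],
    [0,0,0.14],
    [0,0,0.21],
    [0,0,0.28],
    [0,0,0.35],
    [0,0,0.42],
    [0,0,0.49],
    [0,0,0.56],
    [0,0,0.63],
    [0,0,0.7]
  ]
}}

```text
clock: 1.6
position: [486.9, 247.8, 230.4]
ee_rot: [0.867, -0.498, 0.0, -0.0]
contact_force: [1.1, 0.3, 0.4]
gripper_width: 60.2
grasp_force: 0.0
```

```bash
cat >> h.py <<'E'
from scipy.spatial.transform import Rotation as R
def go(p,yb):
    "travel and dr to bring TCP to p, tool y to bearing yb (deg, mod 180), tool down"
    s=arm.read_state(); r=R.from_quat(s["ee_rot"]); M=r.as_matrix()
    b=np.radians(yb); y=np.array([np.cos(b),np.sin(b),0])
    if y@M[:,1]<0: y=-y
    z=np.array([0,0,-1]); T=np.column_stack([np.cross(y,z),y,z])
    print("t",round(s["clock"],2),"at",s["position"].round(1) if hasattr(s["position"],"round") else s["position"],"ybear",round(np.degrees(np.arctan2(M[1,1],M[0,1])),1),"F",np.round(s["contact_force"],1),"w",round(s["gripper_width"],1))
    print("travel",(M.T@(np.array(p)-s["position"])).round(1),"dr",R.from_matrix(M.T@T).as_rotvec().round(3),"q",np.round(s["joints"],2))
E
python3 - <<'E'
from h import *
go((582,132,132),30.6)
# refine lever via side: line of post; project estimate
t=np.load("t.npy");s=np.load("s.npy")
for z in(104,132,150): print(z,proj("side",(582,132,z)),proj("top",(582,132,z)))
g=s[145:185,308:340].mean(2); m=(g<70).astype(np.uint8)
n,l,st,c=cv2.connectedComponentsWithStats(m)
for i in range(1,n):
    if st[i,4]>8: print(st[i]+[308,145,0,0,0],c[i]+[308,145])
E
```

```text
t 1.6 at [486.9 247.8 230.4] ybear -149.7 F [1.1 0.3 0.4] w 60.2
travel [148.  -23.6  98.4] dr [-0.001  0.    -0.006] q [ 0.77  0.27 -0.22  0.   -1.09 -0.24]
104 [323.47099989 166.20017423] [273.68246438 185.78258231]
132 [323.61861235 159.76689592] [272.86431559 184.6772675 ]
150 [323.71565662 155.53749149] [272.32033247 183.9423491 ]
[321 153   5  14  64] [323.       159.296875]
```

>>> {"method": "move_arm", "body": {
  "fingers": [60,60,60,60,60,60,60,60,60,60],
  "travel": [
    [40,-6,0],
    [80,-13,0],
    [120,-19,5],
    [140,-23,20],
    [147,-24,40],
    [147,-24,65],
    [147,-24,85],
    [147,-24,97],
    [147,-24,98],
    [147,-24,98]
  ],
  "dr": [
    [0,0,0],
    [0,0,0],
    [0,0,0],
    [0,0,0],
    [0,0,0],
    [0,0,0],
    [0,0,0],
    [0,0,0],
    [0,0,0],
    [0,0,0]
  ]
}}

```text
clock: 2.6
position: [581.4, 134.9, 132.6]
ee_rot: [0.868, -0.497, 0.0, -0.0]
contact_force: [0.9, 0.6, 1.1]
gripper_width: 60.1
grasp_force: 0.0
```

>>> {"method": "move_arm", "body": {
  "fingers": [40,25,15,8,8,8],
  "travel": [
    [0,0,0],
    [0,0,0],
    [0,0,0],
    [0,0,0],
    [0,0,0],
    [0,0,0]
  ],
  "dr": [
    [0,0,0],
    [0,0,0],
    [0,0,0],
    [0,0,0],
    [0,0,0],
    [0,0,0]
  ]
}}

```text
clock: 3.2
position: [582.2, 135.2, 133.4]
ee_rot: [0.868, -0.497, 0.001, -0.001]
contact_force: [1.1, 0.6, 6.3]
gripper_width: 16.5
grasp_force: 58.4
```

```bash
python3 - <<'E'
from h import *
go((582,132,132),30.6)
c=np.array([540,203])
# arc about centre from current pose, clockwise, 6 deg rows: print tool-frame travel
s=arm.read_state();M=R.from_quat(s["ee_rot"]).as_matrix();p=s["position"];d=p[:2]-c
print("r,bear",np.hypot(*d),np.degrees(np.arctan2(d[1],d[0])))
for k in range(0,64,6):
    a=-np.radians(k);q=np.array([[np.cos(a),-np.sin(a)],[np.sin(a),np.cos(a)]])@d-d
    print(k,(M.T@[*q,0])[:2].round(1),round(-a,3))
E
```

```text
t 3.2 at [582.2 135.2 133.4] ybear -149.5 F [1.1 0.6 6.3] w 16.5
travel [2.7 1.8 1.4] dr [-0.003 -0.001 -0.003] q [ 0.5   0.44 -0.22  0.   -0.91  0.03]
r,bear 79.84751443869905 -58.116556743464244
0 [0. 0.] 0.0
6 [-0.2  8.4] 0.105
12 [-1.3 16.6] 0.209
18 [-3.3 24.8] 0.314
24 [-6.1 32.6] 0.419
30 [-9.7 40.2] 0.524
36 [-14.1  47.3] 0.628
42 [-19.2  53.9] 0.733
48 [-24.9  60. ] 0.838
54 [-31.3  65.4] 0.942
60 [-38.2  70.1] 1.047
```

>>> {"method": "move_arm", "body": {
  "fingers": [8,8,8,8,8,8,8,8,8,8],
  "travel": [
    [1,4,0],
    [1,8.5,0],
    [1,12.8,0],
    [1,17,0],
    [0,21.2,0],
    [-1,25.4,0],
    [-2.5,29.5,0],
    [-4,33.5,0],
    [-6,37.3,0],
    [-7.6,41,0]
  ],
  "dr": [
    [0,0,0.052],
    [0,0,0.105],
    [0,0,0.157],
    [0,0,0.209],
    [0,0,0.262],
    [0,0,0.314],
    [0,0,0.367],
    [0,0,0.419],
    [0,0,0.471],
    [0,0,0.524]
  ]
}}

```text
clock: 4.2
position: [542.8, 123.3, 133.4]
ee_rot: [0.71, -0.704, 0.0, -0.003]
contact_force: [-2.0, 10.9, 6.3]
gripper_width: 16.5
grasp_force: 58.5
```

```bash
python3 - <<'E'
from h import *
c=np.array([540,203])
a=np.radians(-117.4);go((*(c+82*np.array([np.cos(a),np.sin(a)])),132),-117.4-90)
s=arm.read_state();M=R.from_quat(s["ee_rot"]).as_matrix();p=s["position"];d=p[:2]-c
print("r,bear",np.hypot(*d),np.degrees(np.arctan2(d[1],d[0])))
for k in range(0,36,3):
    a=-np.radians(k);q=np.array([[np.cos(a),-np.sin(a)],[np.sin(a),np.cos(a)]])@d-d
    print(k,(M.T@[*q,0])[:2].round(1),round(-a,3))
E
```

```text
t 4.2 at [542.8 123.3 133.4] ybear -179.6 F [-2.  10.9  6.3] w 16.5
travel [-7.1 40.5  1.2] dr [-0.003  0.005  0.486] q [ 0.51  0.38 -0.32 -0.   -0.86 -0.51]
r,bear 79.69932009045192 -88.00335252877959
0 [0. 0.] 0.0
3 [0.  4.2] 0.052
6 [-0.2  8.3] 0.105
9 [-0.6 12.5] 0.157
12 [-1.3 16.6] 0.209
15 [-2.1 20.7] 0.262
18 [-3.2 24.7] 0.314
21 [-4.5 28.7] 0.367
24 [-6.  32.6] 0.419
27 [-7.7 36.4] 0.471
30 [-9.6 40.1] 0.524
33 [-11.7  43.7] 0.576
```

>>> {"method": "move_arm", "body": {
  "fingers": [8,8,8,8,8,8,8,8,8,8],
  "travel": [
    [0,4.2,0],
    [-0.2,8.3,0],
    [-0.6,12.5,0],
    [-1.3,16.6,0],
    [-2.1,20.7,0],
    [-3.2,24.7,0],
    [-4.5,28.7,0],
    [-6,32.6,0],
    [-7.7,36.4,0],
    [-9,39.2,0]
  ],
  "dr": [
    [0,0,0.052],
    [0,0,0.105],
    [0,0,0.157],
    [0,0,0.209],
    [0,0,0.262],
    [0,0,0.314],
    [0,0,0.367],
    [0,0,0.419],
    [0,0,0.471],
    [0,0,0.51]
  ]
}}

```text
clock: 5.2
position: [503.5, 131.7, 133.4]
ee_rot: [-0.51, 0.86, 0.0, 0.003]
contact_force: [-1.7, 7.6, 6.4]
gripper_width: 16.4
grasp_force: 58.5
```

>>> {"method": "move_arm", "body": {
  "fingers": [8,20,40,60,60,60,60,60,60,60],
  "travel": [
    [0,0,0],
    [0,0,0],
    [0,0,0],
    [0,0,0],
    [0,0,-20],
    [0,0,-50],
    [0,0,-80],
    [-40,0,-80],
    [-80,0,-80],
    [-120,0,-80]
  ],
  "dr": [
    [0,0,0],
    [0,0,0],
    [0,0,0],
    [0,0,0],
    [0,0,0],
    [0,0,0],
    [0,0,0],
    [0,0,0],
    [0,0,0],
    [0,0,0]
  ]
}}

```text
clock: 6.2
position: [560.8, 234.7, 212.1]
ee_rot: [-0.508, 0.861, 0.0, -0.0]
contact_force: [0.3, -0.1, -0.1]
gripper_width: 60.2
grasp_force: 0.0
```

```bash
python3 - <<'E'
from h import *
go((560,-205,170),15)
T=np.mean([arm.get_image("top") for _ in range(5)],0)[:,:,::-1];S=np.mean([arm.get_image("side") for _ in range(5)],0)[:,:,::-1]
np.save("t1.npy",T);np.save("s1.npy",S)
def r(i,u,v,w,h):
    c=cv2.resize(i[v:v+h,u:u+w].astype(np.float32),(400,400),interpolation=cv2.INTER_LINEAR)
    return np.clip((c-c.min())*255/(np.percentile(c,99.5)-c.min()),0,255).astype(np.uint8)
cv2.imwrite("pics/c2.png",np.vstack([np.hstack([r(T,214,158,80,80),r(S,258,130,80,80)])]))
E
```

```text
t 6.2 at [560.8 234.7 212.1] ybear 151.1 F [ 0.3 -0.1 -0.1] w 60.2
travel [ 385.3 -211.8   42.2] dr [ 0.    -0.    -0.766] q [ 0.66  0.38 -0.09 -0.   -1.1  -1.17]
```

View pics/c2.png

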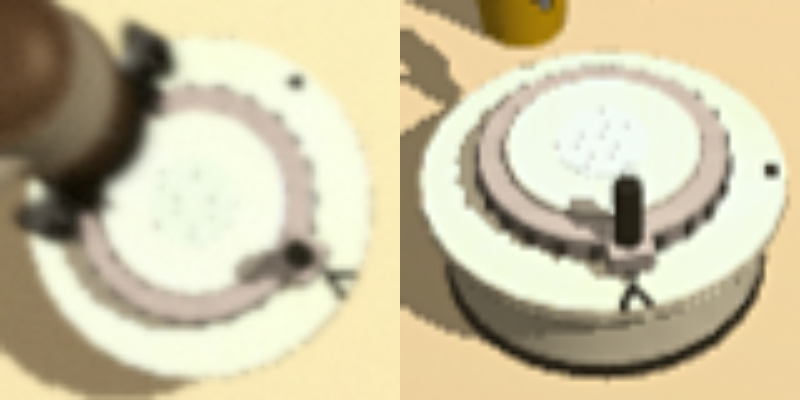

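Both views show the lever lined up with the arrowhead to the eye: top crop lever (298,255), arrow tip (325,270); side crop lever (628,210), arrow (635,295). Next I'll check it numerically, and measure the dial as well.

```bash
cat > m.py <<'E'
from h import *
def blob(img,b,f):
    u0,u1,v0,v1=b; g=img[v0:v1,u0:u1].mean(2); w=np.clip(np.median(g)*f-g,0,None) ; y,x=np.mgrid[v0:v1,u0:u1]
    return (w*x).sum()/w.sum(),(w*y).sum()/w.sum()
E
python3 - <<'E'
from m import *
T=np.load("t1.npy");S=np.load("s1.npy");bear=lambda p,c:np.degrees(np.arctan2(p[1]-c[1],p[0]-c[0])).round(1)
# centre of mixer: flange fit in side & top(old)
hs=cv2.cvtColor(S.astype(np.uint8),cv2.COLOR_BGR2HSV)
m=((hs[:,:,1]<40)&(hs[:,:,2]>150)).astype(np.uint8);ro=np.zeros_like(m);ro[135:200,255:342]=1
c=max(cv2.findContours(m*ro,0,1)[0],key=cv2.contourArea);h=cv2.convexHull(c)[:,0]
W=np.array([ray("side",u,v,78) for u,v in h])[:,:2]
A=np.c_[2*W,np.ones(len(W))];x=np.linalg.lstsq(A,(W**2).sum(1),rcond=None)[0];print("side centre",x[:2],"r",np.sqrt(x[2]+x[:2]@x[:2]))
cs=x[:2]
B={"dot":(408,416,160,168)}
ds=blob(S,(328,337,159,168),.8);as_=blob(S,(380-258+258-80,312,185,194),.8)
print("px dot",ds,"arrow",as_)
ls=blob(S,(378-80,310,164,178),.6);print("lever px",ls)
D=ray("side",*ds,78);Ar=ray("side",*as_,78);L=ray("side",*ls,127)
print("side dot",D,bear(D,cs),"arrow",Ar,bear(Ar,cs),"lever",L,bear(L,cs),np.hypot(*(L[:2]-cs)))
ct=np.array([540,202.8])
dt=blob(T,(269,278,171,178),.8);at=blob(T,(279,287,209,219),.8);lt=blob(T,(269,277,204,213),.6)
D=ray("top",*dt,78);Ar=ray("top",*at,78);L=ray("top",*lt,150)
print("top px",dt,at,lt);print("dot",D,bear(D,ct),"arrow",Ar,bear(Ar,ct),"lever",L,bear(L,ct),np.hypot(*(L[:2]-ct)))
# dial
for n,I,tb,db in(("top",np.load("t.npy"),(361,370,172,182),(353,393,175,213)),("side",S,(396,408,218,230),(374,412,220,258))):
    u0,u1,v0,v1=db;g=cv2.resize(I[v0:v1,u0:u1].mean(2).astype(np.float32),None,fx=1,fy=1)
    mm=(g<np.percentile(g,80)*.35).astype(np.uint8);c=max(cv2.findContours(mm,0,1)[0],key=cv2.contourArea)
    e=cv2.fitEllipse(cv2.convexHull(c));C=(e[0][0]+u0,e[0][1]+v0);print(n,"dial",C,e[1],ray(n,*C,87))
E
```

```text
side centre [539.80227289 207.17364464] r 117.14383338299089
px dot (np.float64(331.7593318561445), np.float64(163.57729674450312)) arrow (np.float64(304.17505530342777), np.float64(188.8872722296974))
lever px (np.float64(302.7252381255436), np.float64(172.07006936931205))
side dot [627.35046862 144.49404407  78.        ] -35.6 arrow [490.03683904 112.67859027  78.        ] -117.8 lever [501.949091   134.08506807 127.        ] -117.4 82.30919392466048
top px (np.float64(272.69493165598163), np.float64(173.93286561025764)) (np.float64(280.83407137275333), np.float64(213.39281062776766)) (np.float64(273.234305788911), np.float64(208.61432717275088))
dot [626.34669331 138.45431997  78.        ] -36.7 arrow [490.78541384 108.98259614  78.        ] -117.7 lever [501.61924696 128.00568547 150.        ] -117.2 84.0670666175902
top dial (372.8722400665283, 193.64956092834473) (22.136953353881836, 22.380996704101562) [ 558.92619318 -203.53416022   87.        ]
side dial (394.1569194793701, 236.39383506774902) (17.36121368408203, 24.49289321899414) [ 571.66111949 -194.48675903   87.        ]
```

```bash
python3 - <<'E'
from m import *
bear=lambda p,c:np.degrees(np.arctan2(p[1]-c[1],p[0]-c[0])).round(1)
t=np.load("t.npy");S=np.load("s1.npy")
def corners(n,P):
    W=np.array([ray(n,u,v,80)[:2] for u,v in P]);c=W.mean(0)
    d=[np.hypot(*(W[i]-W[i-1])).round() for i in range(4)]
    print(n,"box",c.round(1),"sides",d,"edge bear",[(bear(W[i],W[i-1])%90) for i in range(4)]);return c
ct=corners("top",[(353.5,169.75),(397,175.25),(391.6,217.5),(349.1,212.5)])
cs=corners("side",[(356.4,235.8),(396.4,214.6),(429,249.4),(387.6,271.4)])
def bright(img,b,f):
    u0,u1,v0,v1=b;g=img[v0:v1,u0:u1];x=g[:,:,0]*1. # blue: steel bluer than beige
    w=np.clip(x-np.percentile(x,f),0,None);y,xx=np.mgrid[v0:v1,u0:u1];return (w*xx).sum()/w.sum(),(w*y).sum()/w.sum()
for n,I,c,tb,pb in(("top",t,ct,(360,369,172,181),(365,377,189,198)),("side",S,cs,(396,406,219,228),(385,396,225,235))):
    p=bright(I,tb,80);W=ray(n,*p,90);print(n,"tab px",np.round(p,1),W.round(1),bear(W,c),np.hypot(*(W[:2]-c)).round(1))
    u0,u1,v0,v1=pb;g=I[v0:v1,u0:u1].mean(2);yy,xx=np.nonzero(g>g.min()+.5*(g.max()-g.min()))
    Q=np.array([ray(n,u+u0,v+v0,123)[:2] for u,v in zip(xx,yy)])
    d=np.linalg.svd(Q-Q.mean(0))[2][0];print(" line n",len(Q),"mean",Q.mean(0).round(1),"dir",np.degrees(np.arctan2(d[1],d[0]))%180,"mean bear",bear(Q.mean(0),c),np.hypot(*(Q.mean(0)-c)).round(1))
go((560,-201,170),15)
E
```

```text
top box [ 559.7 -204.3] sides [np.float64(148.0), np.float64(150.0), np.float64(146.0), np.float64(145.0)] edge bear [np.float64(84.0), np.float64(83.0), np.float64(82.19999999999999), np.float64(83.6)]
side box [ 557.8 -202.2] sides [np.float64(142.0), np.float64(145.0), np.float64(147.0), np.float64(142.0)] edge bear [np.float64(84.2), np.float64(83.8), np.float64(83.0), np.float64(81.69999999999999)]
top tab px [365.  174.7] [ 623.1 -176.8   90. ] 23.4 69.1
 line n 17 mean [ 555.6 -192.3] dir 109.0907544073539 mean bear 108.6 12.6
side tab px [400.9 222.2] [ 620.9 -171.7   90. ] 25.8 70.0
 line n 46 mean [ 563.6 -181. ] dir 138.41584030187846 mean bear 74.8 22.0
t 6.7 at [560.1 233.5 212.4] ybear 151.1 F [-0.5  0.3 -0.7] w 60.1
travel [ 380.5 -209.7   42.3] dr [-0.     0.    -0.766] q [ 0.66  0.38 -0.09 -0.   -1.09 -1.17]
```

The collar is locked: the lever and arrow bearings agree within 0.5° in both views. For the dial, the bar lies at a bearing of about 108° and the tab at about 24.6°. I'll move over the dial with tool y at 18°.

>>> {"method": "move_arm", "body": {
  "fingers": [60,60,60,60,60,60,60,60,60,60],
  "travel": [
    [25,-14,0],
    [65,-36,0],
    [105,-58,0],
    [145,-80,0],
    [185,-102,0],
    [225,-124,0],
    [265,-146,0],
    [305,-168,0],
    [345,-190,0],
    [380,-209,0]
  ],
  "dr": [
    [0,0,-0.08],
    [0,0,-0.16],
    [0,0,-0.24],
    [0,0,-0.32],
    [0,0,-0.4],
    [0,0,-0.48],
    [0,0,-0.56],
    [0,0,-0.64],
    [0,0,-0.72],
    [0,0,-0.82]
  ]
}}

```text
clock: 7.7
position: [559.5, -201.8, 212.5]
ee_rot: [0.811, -0.586, 0.0, -0.0]
contact_force: [1.5, -0.0, 0.0]
gripper_width: 59.9
grasp_force: 0.0
```

>>> {"method": "move_arm", "body": {
  "fingers": [60,60],
  "travel": [
    [0,0,0],
    [0,0,0]
  ],
  "dr": [
    [0,0,0],
    [0,0,0]
  ]
}}

```text
clock: 7.9
position: [559.6, -200.6, 212.1]
ee_rot: [0.809, -0.588, -0.0, -0.0]
contact_force: [-0.0, -0.3, -0.2]
gripper_width: 60.1
grasp_force: 0.0
```

```bash
python3 - <<'E'
from h import *
go((559,-202,112),18)
S=np.load("s1.npy")
a=ray("side",385.8,227.5,123);b=ray("side",393.8,231.8,123);print(a,b,np.degrees(np.arctan2(*(a-b)[1::-1])))
a=ray("top",367,194.6,123);b=ray("top",374.5,192.5,123);print(a,b,np.degrees(np.arctan2(*(a-b)[1::-1])))
E
```

```text
t 7.9 at [ 559.6 -200.6  212.1] ybear -162.0 F [-0.  -0.3 -0.2] w 60.1
travel [  1.2   1.  100.1] dr [-0.  0. -0.] q [-0.07  0.36 -0.13 -0.   -1.08  0.39]
[ 552.64226937 -174.69118775  123.        ] [ 559.37150766 -199.21943644  123.        ] 105.34143322986638
[ 551.62892764 -178.89410574  123.        ] [ 558.73462425 -203.73386901  123.        ] 105.96377958061703
```

>>> {"method": "move_arm", "body": {
  "fingers": [45,45,45,45,45,45],
  "travel": [
    [1,1,25],
    [1,1,55],
    [1,1,80],
    [1,1,94],
    [1,1,99],
    [1,1,99]
  ],
  "dr": [
    [0,0,0],
    [0,0,0],
    [0,0,0],
    [0,0,0],
    [0,0,0],
    [0,0,0]
  ]
}}

```text
clock: 8.5
position: [559.6, -199.7, 112.8]
ee_rot: [0.81, -0.586, -0.0, 0.0]
contact_force: [-0.1, 0.6, 0.8]
gripper_width: 45.4
grasp_force: 0.0
```

>>> {"method": "move_arm", "body": {
  "fingers": [30,20,10,4,4,4,4],
  "travel": [
    [0,0,0],
    [0,0,0],
    [0,0,0],
    [0,0,0],
    [0,0,0],
    [0,0,0],
    [0,0,0]
  ],
  "dr": [
    [0,0,0],
    [0,0,0],
    [0,0,0],
    [0,0,0],
    [0,0,0],
    [0,0,0],
    [0,0,0]
  ]
}}

```text
clock: 9.2
position: [558.5, -201.2, 114.5]
ee_rot: [0.81, -0.587, -0.0, 0.001]
contact_force: [-3.9, -0.8, 5.4]
gripper_width: 12.9
grasp_force: 59.8
```

```bash
python3 - <<'E'
from h import *
go((559,-202,112),24.6+90)
s=arm.read_state();print(s["wrist_torque"],s["grasp_force"])
E
```

```text
t 9.2 at [ 558.5 -201.2  114.5] ybear -161.8 F [-3.9 -0.8  5.4] w 12.9
travel [ 1.  -0.2  2.5] dr [ 1.000e-03 -1.000e-03  1.458e+00] q [-0.07  0.46 -0.25  0.   -0.87  0.39]
[-0.29258354  1.22795046  0.03098136] 59.84730899333954
```

>>> {"method": "move_arm", "body": {
  "fingers": [4,4,4,4,4,4,4,4,4,4],
  "travel": [
    [0,0,0],
    [0,0,0],
    [0,0,0],
    [0,0,0],
    [0,0,0],
    [0,0,0],
    [0,0,0],
    [0,0,0],
    [0,0,0],
    [0,0,0]
  ],
  "dr": [
    [0,0,0.07],
    [0,0,0.14],
    [0,0,0.21],
    [0,0,0.28],
    [0,0,0.35],
    [0,0,0.42],
    [0,0,0.49],
    [0,0,0.56],
    [0,0,0.63],
    [0,0,0.7]
  ]
}}

```text
clock: 10.2
position: [559.5, -201.2, 114.5]
ee_rot: [-0.559, 0.83, -0.001, -0.0]
contact_force: [-2.1, -0.8, 3.1]
gripper_width: 12.9
grasp_force: 59.6
```

>>> {"method": "move_arm", "body": {
  "fingers": [4,4,4,4,4,4,4,4,4,4],
  "travel": [
    [0,0,0],
    [0,0,0],
    [0,0,0],
    [0,0,0],
    [0,0,0],
    [0,0,0],
    [0,0,0],
    [0,0,0],
    [0,0,0],
    [0,0,0]
  ],
  "dr": [
    [0,0,0.08],
    [0,0,0.16],
    [0,0,0.24],
    [0,0,0.32],
    [0,0,0.4],
    [0,0,0.48],
    [0,0,0.56],
    [0,0,0.64],
    [0,0,0.72],
    [0,0,0.75]
  ]
}}

```text
clock: 11.2
position: [560.2, -201.9, 114.5]
ee_rot: [-0.216, 0.976, -0.001, 0.001]
contact_force: [-0.8, -4.2, 1.5]
gripper_width: 12.7
grasp_force: 59.3
```

>>> {"method": "move_arm", "body": {
  "fingers": [4,4,15,30,40,40,40,40,40],
  "travel": [
    [0,0,0],
    [0,0,0],
    [0,0,0],
    [0,0,0],
    [0,0,0],
    [0,0,-15],
    [0,0,-40],
    [0,0,-70],
    [0,0,-90]
  ],
  "dr": [
    [0,0,0],
    [0,0,0],
    [0,0,0],
    [0,0,0],
    [0,0,0],
    [0,0,0],
    [0,0,0],
    [0,0,0],
    [0,0,0]
  ]
}}

```text
clock: 12.1
position: [560.3, -200.1, 204.8]
ee_rot: [-0.218, 0.976, -0.0, 0.001]
contact_force: [0.5, 0.0, -0.7]
gripper_width: 40.2
grasp_force: 0.0
```

```bash
python3 - <<'E'
from h import *
go((559,-202,112),24.6+90)
E
```

```text
t 12.1 at [ 560.3 -200.1  204.8] ybear 115.1 F [ 0.5  0.  -0.7] w 40.2
travel [ 2.1 -1.1 92.8] dr [-0.001  0.002  0.009] q [-0.07  0.37 -0.14 -0.   -1.06 -1.06]
```

>>> {"method": "move_arm", "body": {
  "fingers": [40,40,40,40,40,40],
  "travel": [
    [25,0,-10],
    [60,0,-20],
    [95,0,-20],
    [130,0,-20],
    [160,0,-20],
    [180,0,-20]
  ],
  "dr": [
    [0,0,0],
    [0,0,0],
    [0,0,0],
    [0,0,0],
    [0,0,0],
    [0,0,0]
  ]
}}

```text
clock: 12.7
position: [394.9, -276.9, 222.9]
ee_rot: [-0.217, 0.976, 0.0, -0.0]
contact_force: [0.8, -0.3, 0.6]
gripper_width: 40.1
grasp_force: 0.0
```

```bash
python3 - <<'E'
from h import *
T=np.mean([arm.get_image("top") for _ in range(8)],0)[:,:,::-1];S=np.mean([arm.get_image("side") for _ in range(8)],0)[:,:,::-1]
np.save("t2.npy",T);np.save("s2.npy",S)
def r(i,u,v,w,h):
    c=cv2.resize(i[v:v+h,u:u+w].astype(np.float32),(400,400),interpolation=cv2.INTER_LINEAR)
    return np.clip((c-c.min())*255/(np.percentile(c,99.5)-c.min()),0,255).astype(np.uint8)
cv2.imwrite("pics/c3.png",np.hstack([r(T,349,168,50,50),r(S,362,208,64,64)]))
E
```

```text
(no output)
```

View pics/c3.png

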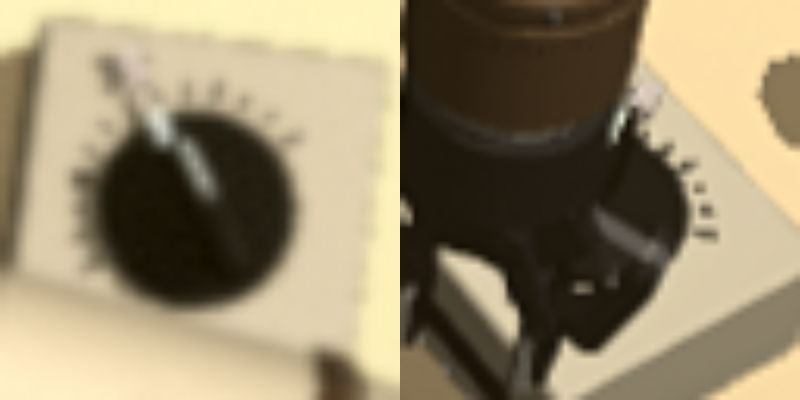

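In the top crop the pointer on the skirt is at (157,128) and the tab at (131,72), with the axis at (195,208); both lie about 25° off, so they line up. The arm blocks the side view, so I'll back it away and check numerically there too.

>>> {"method": "move_arm", "body": {
  "fingers": [40,40,40,40,40,40],
  "travel": [
    [0,35,-10],
    [0,80,-20],
    [0,125,-30],
    [0,170,-40],
    [0,215,-40],
    [0,250,-40]
  ],
  "dr": [
    [0,0,0],
    [0,0,0],
    [0,0,0],
    [0,0,0],
    [0,0,0],
    [0,0,0]
  ]
}}

```text
clock: 14.1
position: [289.5, -49.4, 263.4]
ee_rot: [-0.217, 0.976, 0.0, 0.001]
contact_force: [0.4, 1.0, 0.0]
gripper_width: 39.8
grasp_force: 0.0
```

```bash
python3 - <<'E'
from h import *
T=np.mean([arm.get_image("top") for _ in range(8)],0)[:,:,::-1];S=np.mean([arm.get_image("side") for _ in range(8)],0)[:,:,::-1]
def r(i,u,v,w,h):
    c=cv2.resize(i[v:v+h,u:u+w].astype(np.float32),(400,400),interpolation=cv2.INTER_LINEAR)
    return np.clip((c-c.min())*255/(np.percentile(c,99.5)-c.min()),0,255).astype(np.uint8)
cv2.imwrite("pics/c4.png",np.vstack([np.hstack([r(S,380,212,32,32),r(S,362,208,64,64)])]))
cv2.imwrite("pics/c5.png",np.hstack([cv2.resize(T,(400,250)),cv2.resize(S,(400,250))]).astype(np.uint8))
print(arm.read_state()["clock"])
# predicted pixels on the two axes' ray at bearings
for b in(20,25,30):
    a=np.radians(b);d=np.array([np.cos(a),np.sin(a)])
    for n,c in(("side",(558,-202)),("top",(559,-203.5))): print(b,n,[proj(n,(*(np.array(c)+q*d),z)).round(1).tolist() for q,z in((45,88),(66,90))])
E
```

```text
14.9
20 side [[399.4, 229.4], [402.6, 224.0]]
20 top [[368.3, 181.2], [366.2, 175.4]]
25 side [[398.1, 228.9], [400.7, 223.3]]
25 top [[367.2, 181.6], [364.7, 176.0]]
30 side [[396.8, 228.4], [398.8, 222.6]]
30 top [[366.2, 182.2], [363.2, 176.8]]
```

View pics/c4.png

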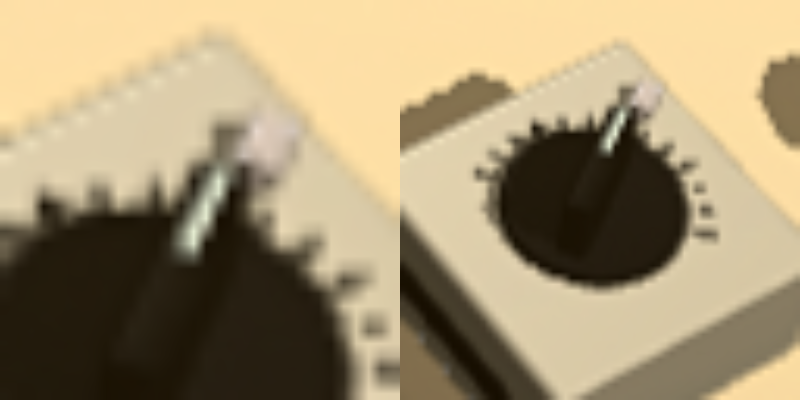

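View pics/c5.png

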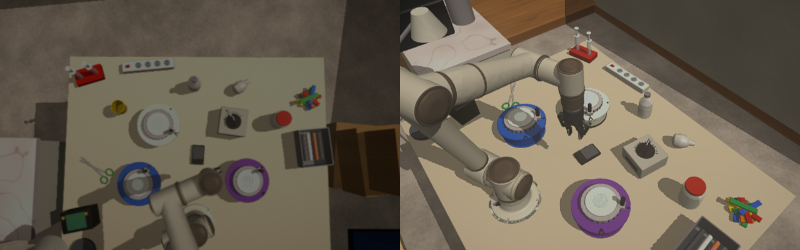

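The side view agrees: the tab at about (401.1,223.1) matches a bearing of about 24–25°, and the bar was left at about 25°. The bystanders stand where they did, and the arm is clear.

```bash
python3 -c "
from bench import arm
print(arm.job_done())"
```

```text
the job is handed in; nothing more can be done
None
```

The job is handed in: the white mixer's collar is locked with its lever within about 0.5° of the arrowhead, then the dial was turned so its pointer is within about 1–2° of the steel marker tab; the tab and bystanders look unmoved, and it took about 15 s.

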